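# Clear the jammed bottle from the reagent bottle chute

## Robot

A 7-joint arm with a two-finger parallel gripper is mounted at the origin on a cart in front of the work surface, level with it; the furniture and walls round the work are solid. World frame = base frame: x ahead of the robot, y to its left, z up, the work surface at z = 0. Lengths are in m, angles in rad, forces in N, time in s.
With the tool pointing down it reaches from about 0.425 to 0.875 m from the base axis. Payload 4.7 kg.
Tool frame: the origin (TCP) lies on the centre line of the jaws, within the pads' length; the fingertips stand 22 mm ahead of it and the grasp point (between the pads) lies 3 mm ahead of it; z points along the fingers, y is the line along which they close (so a half turn about z gives the same grasp; the last joint's range is limited). The gripper opens to 87 mm and grips with 3 to 60 N. Pads are 19 mm wide; open, the fingers measure 117 mm over their backs; the gripper's body (75 mm by 190 mm) begins 51 mm behind the grasp point.
Start: joints at [-1.234, 0.321, -0.07, 1.45, 0.023, 1.371, -0.057], TCP at [0.206, 0.616, 0.245] pointing down, gripper open.
Joint ranges: [-2.86, 2.86], [-0.3, 2.09], [-1.38, 1.24], [0.06, 2.45], [-1.56, 4.7], [0.09, 2.05], [-2.69, 2.69]. Speed limits (rad/s): [2.57, 2.57, 3.14, 3.14, 3.14, 3.14, 3.14].

## Interface

Orientations are given as a unit quaternion [x, y, z, w].
In Python, from bench import robot gives the robot as it stands. Calls block until the motion is done:
- robot.goto(position, orientation): joint-space move of the TCP to a pose.
- robot.move_l(position, rot=None, speed=0.15): straight line of the TCP; rot=None keeps the orientation; speed is the mean speed in m/s.
- robot.movej(angles): joint-space move.
- robot.set_gripper(opening, effort=None): finger opening in m; effort is the grip in N (None keeps the last); returns when the fingers have stopped.
- robot.pause(seconds).
- robot.ik(position, orientation): joint angles nearest the present ones, or None.
- robot.observe(): the state.
- robot.get_image(name): name is "scene" or "side" or "wrist"; returns a dict with "pixels" (384x512x3 uint8, red, green, blue), "intrinsics" (3x3 intrinsics, pixels), "T" (4x4, takes a point from camera to world coordinates). Camera axes: x right, y down, z forward; pixel columns grow to the right and rows downward; lengths in m; the calibration is good to about 2 mm. A picture is of the moment at which its call begins. There is no depth.
A pose or a line that the arm cannot do raises robot.IKError and nothing moves.
- robot.close_job(): hands the job in; it is judged then, once.
The state is a dict: "t": time; "joint_positions": joint angles; "qd": joint speeds; "joint_efforts": joint torques, N m; "eef_pos": TCP position; "orientation": TCP orientation; "ft_force": force on the tool from outside, world axes, zero at the start; "torque": the same for the moment, N m; "grip_width": finger opening in m; "gripper_force": force on a finger pad.
Only numpy, scipy, OpenCV 4.12 (cv2) and the standard library are available. Lean on these libraries where they do the work, as an engineer would, in place of code of your own. Each camera call takes 0.05 s, during which the arm holds its last target. There are 200 camera calls.

## Task

One bottle went down the feed chute endways and its red cap is pinched in the window of the low end wall. Draw it straight back up the slope until the cap is out of the window, lift it out and lay it gently on its side in the orange reject tray, not dropped, so that the three bottles behind it roll down to the end wall, lying across the chute. Do not prise the bottle up against the yellow bar over the window, and leave the small amber bottle, the white dropper bottle and the glass dish standing where they are.

Things in the scene. Friction and masses are not known exactly. Their poses are not given: they have to be found in the camera images.
- chute: fixed bottle chute. Origin on the bench below the inner face of its low end wall, mid width; x points up-slope (level), y left, z up. Floor rises at 20 degrees along +x from height 50 mm at x = 0, 290 mm long; inner width 130 mm, side walls 50 mm high, 4 mm thick. End wall 46 mm high with a window 46 mm wide, 38 mm high under a yellow bar. Queued bottles can be pushed up-slope by 60 mm
- window (a point): middle of the window, on the inner face of the end wall, 21 mm above the sloping floor: the axis of the jammed bottle passes through it, along the slope. Two sprung rubber jaws pinch the cap from both sides over the 30 mm beyond this face, about 4.5 N each: drawing it out along the slope, with the queue behind it, takes some 8 to 16 N
- window_bar: yellow bar across the top of the end wall and its window, fixed, 138 mm long, 8 mm high, 6 mm thick; its underside is 3 mm above the cap. Origin at its middle
- hood_edge (a point): middle of the lower edge of the clear hood's front sheet, 134 mm up-slope of the end wall, 46 mm above the floor. The sheet is square to the slope and reaches 221 mm from the floor, so it leans over the jammed bottle: an upright gripper hits it. Lean the gripper's top toward the low end, 20 degrees (square to the floor) to 45 from vertical
- jam_bottle: amber glass reagent bottle with a red dropper cap, 122 mm long: body 42 mm across and 82 mm long, then the 27 mm cap, 0.17 kg (varies by 30 percent). The jammed one: it lies along the slope, cap downhill, cap 32 mm through the window. Origin at the centre of its base, its z axis along it toward the cap. 44 mm free on either side of its body. There is no reading of it while held
- jam_bottle_mid (a point): on the axis of the jammed bottle, 50 mm from its base, near its centre of mass: the place to grip, across the 42 mm body
- queue_1: queued amber glass reagent bottle with a red dropper cap, 122 mm long: body 42 mm across and 82 mm long, then the 27 mm cap, 0.17 kg (varies by 30 percent), lying across the chute, next behind the jammed bottle and touching its base; rolls down by itself. Origin at the centre of its base, z axis along it
- queue_2: queued amber glass reagent bottle with a red dropper cap, 122 mm long: body 42 mm across and 82 mm long, then the 27 mm cap, 0.17 kg (varies by 30 percent), lying across the chute, second in the queue; rolls down by itself. Origin at the centre of its base, z axis along it
- queue_3: queued amber glass reagent bottle with a red dropper cap, 122 mm long: body 42 mm across and 82 mm long, then the 27 mm cap, 0.17 kg (varies by 30 percent), lying across the chute, third in the queue; rolls down by itself. Origin at the centre of its base, z axis along it
- queue_1_mid (a point): middle of the length of queue_1, on its axis
- queue_2_mid (a point): middle of the length of queue_2, on its axis
- queue_3_mid (a point): middle of the length of queue_3, on its axis
- reject_tray: fixed open orange tray, 190 mm (x) by 150 mm (y) outside, 36 mm high, walls and floor 4 mm. Origin at the centre of its underside on the bench
- amber_bottle: bystander: small amber bottle with black cap, 31 mm across, 62 mm high, standing just behind the tray. Origin at the centre of its underside, z up
- dropper: bystander: small white dropper bottle, 27 mm across, 66 mm high, standing just behind the tray. Origin at the centre of its underside, z up
- dish: bystander: flat glass dish, 61 mm across, 15 mm high, behind the tray. Origin at the centre of its underside, z up

How it is judged:
By the outcome, as a careful person would: the job done as asked, in the order asked, and still so for the second after the job is handed in, with the robot touching nothing.
It also fails if it takes over 42 s, if anything falls off the work surface, if the arm or the gripper's body presses on something with over 40 N, if the wrist force passes 120 N, or if a joint passes its speed limit or range.

## Working session

There is one attempt and no reset: what is moved stays moved. The work goes in short steps, each a Python script; the robot and the scene stay as the last script left them, time stands still between calls to the robot, and variables do not carry over. Pictures are saved under pics/ and viewed, at most 10 in all, crops included, and the job is handed in when it is done.

```bash
ls; mkdir -p pics
python3 - <<'E'
from bench import robot
import cv2,numpy as np
for n in("scene","side"):
    im=robot.get_image(n); cv2.imwrite(f"pics/{n}0.png",im["pixels"][:,:,::-1]); print(n,im["intrinsics"].tolist(),np.round(im["T"],4).tolist())
o=robot.observe();print(o)
E
```

```text
pics
scene [[390.95072011137506, 0.0, 255.08361902018365], [0.0, 390.95072011137506, 190.46397687397607], [0.0, 0.0, 1.0]] [[0.4941, -0.3819, 0.781, -0.0719], [-0.8691, -0.1947, 0.4547, -0.3072], [-0.0216, -0.9035, -0.4281, 0.4809], [0.0, 0.0, 0.0, 1.0]]
side [[368.61437994815543, 0.0, 258.08643563304406], [0.0, 368.61437994815543, 185.42194922961608], [0.0, 0.0, 1.0]] [[-0.8894, -0.3092, 0.3366, 0.3131], [-0.457, 0.5853, -0.6698, 0.6396], [0.0101, -0.7495, -0.6619, 0.6567], [0.0, 0.0, 0.0, 1.0]]
{'t': 0.1, 'joint_positions': array([-1.23388934,  0.32175127, -0.07010325,  1.45159718,  0.02259593,
        1.37081181, -0.05687597]), 'qd': array([ 0.00070472, -0.00172353, -0.00072284, -0.00210208,  0.0006893 ,
       -0.00031802,  0.00086513]), 'joint_efforts': array([-6.17942101e-05, -4.92572737e+01, -4.05581212e-01, -3.13402104e+01,
       -6.42089825e-02,  3.94428510e-02,  6.05809760e-05]), 'eef_pos': array([0.2060789 , 0.6159578 , 0.24354727]), 'orientation': array([ 1.60669190e-01,  9.87007912e-01, -8.84549294e-04, -1.00216062e-04]), 'ft_force': array([-0.54179047,  0.18334683, -0.1006794 ]), 'torque': array([0.00719806, 0.00528324, 0.01529598]), 'gripper_force': 0.0, 'grip_width': 0.08710311995904778}
```

View pics/scene0.png

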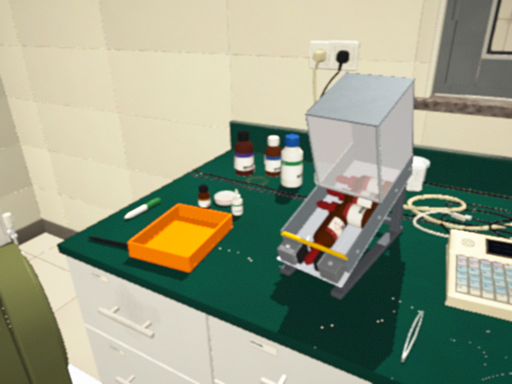

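View pics/side0.png

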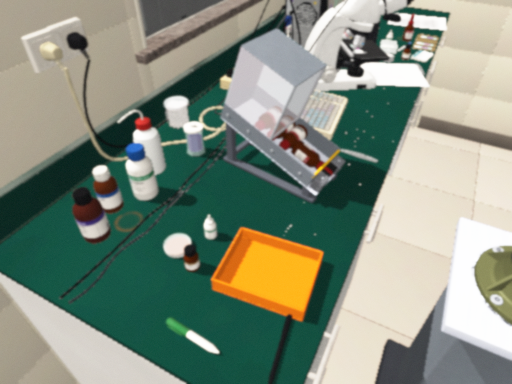

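The scene view shows the chute's yellow bar from about (283,235) to (346,257), and the tray at about (130–232, 206–268). In the side view the bar is near (328,162) and the tray near (213–323, 230–316). Next I'll enlarge both.

Run:
```python
import cv2,numpy as np
a=cv2.imread("pics/scene0.png")[170:300,270:400]; b=cv2.imread("pics/side0.png")[100:200,250:350]
a=cv2.resize(a,(400,400),interpolation=cv2.INTER_CUBIC);b=cv2.resize(b,(400,400),interpolation=cv2.INTER_CUBIC)
cv2.imwrite("pics/c1.png",np.hstack([a,b]))
for n in("scene","side"):
    im=cv2.imread(f"pics/{n}0.png"); h=cv2.cvtColor(im,cv2.COLOR_BGR2HSV)
    for nm,lo,hi in(("yellow",(20,140,120),(32,255,255)),("orange",(8,180,150),(19,255,255))):
        m=cv2.inRange(h,lo,hi); k,l,s,c=cv2.connectedComponentsWithStats(m)
        for i in range(1,k):
            if s[i,4]>60:
                pts=np.argwhere(l==i)[:,::-1].astype(np.int32); r=cv2.minAreaRect(pts)
                hull=cv2.convexHull(pts); ap=cv2.approxPolyDP(hull,4,True)
                print(n,nm,s[i].tolist(),np.round(cv2.boxPoints(r)).tolist(),ap[:,0].tolist())
```

```text
scene yellow [146, 221, 70, 36, 1400] [[145.0, 247.0], [152.0, 215.0], [215.0, 229.0], [208.0, 261.0]] [[215, 229], [187, 256], [146, 246], [175, 221]]
scene yellow [281, 231, 66, 29, 304] [[280.0, 234.0], [282.0, 230.0], [348.0, 255.0], [346.0, 260.0]] [[346, 259], [281, 232]]
scene orange [127, 203, 106, 69, 3144] [[124.0, 258.0], [137.0, 194.0], [235.0, 214.0], [221.0, 279.0]] [[231, 214], [232, 227], [190, 271], [129, 254], [128, 241], [176, 204]]
side yellow [315, 150, 25, 25, 91] [[314.0, 173.0], [338.0, 150.0], [340.0, 152.0], [316.0, 175.0]] [[338, 150], [315, 174]]
side yellow [232, 243, 86, 66, 3525] [[231.0, 286.0], [247.0, 239.0], [318.0, 262.0], [302.0, 310.0]] [[317, 262], [302, 308], [232, 284], [253, 243]]
side orange [211, 227, 112, 94, 3167] [[207.0, 291.0], [229.0, 221.0], [324.0, 251.0], [302.0, 321.0]] [[322, 252], [302, 320], [212, 288], [211, 278], [241, 227]]
```

View pics/c1.png

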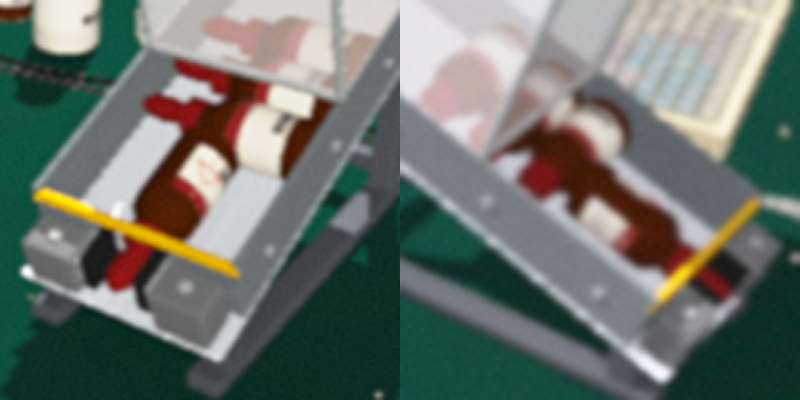

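```bash
cat > h.py <<'E'
import numpy as np,cv2
C={"scene":(390.9507,255.0836,190.464,[[0.4941,-0.3819,0.781,-0.0719],[-0.8691,-0.1947,0.4547,-0.3072],[-0.0216,-0.9035,-0.4281,0.4809]]),
"side":(368.6144,258.0864,185.4219,[[-0.8894,-0.3092,0.3366,0.3131],[-0.457,0.5853,-0.6698,0.6396],[0.0101,-0.7495,-0.6619,0.6567]])}
def ray(n,u,v):
    f,cx,cy,T=C[n];T=np.array(T);d=T[:,:3]@[(u-cx)/f,(v-cy)/f,1];return T[:,3],d/np.linalg.norm(d)
def tri(p1,p2):
    o1,d1=ray("scene",*p1);o2,d2=ray("side",*p2)
    s=np.linalg.lstsq(np.c_[d1,-d2],o2-o1,rcond=None)[0];a=o1+s[0]*d1;b=o2+s[1]*d2
    return (a+b)/2,np.linalg.norm(a-b)
def onz(n,p,z):
    o,d=ray(n,*p);return o+d*(z-o[2])/d[2]
def proj(n,P):
    f,cx,cy,T=C[n];T=np.array(T);c=(np.atleast_2d(P)-T[:,3])@T[:,:3];return np.c_[f*c[:,0]/c[:,2]+cx,f*c[:,1]/c[:,2]+cy]
E
python3 - <<'E'
from h import *
np.set_printoptions(precision=4,suppress=True)
L=tri((282.5,234),(315.5,174));R=tri((346.5,257),(338.5,150.5))
print(L,R,np.linalg.norm(L[0]-R[0]))
d=(L[0]-R[0]);print("yaw x up-slope",np.degrees(np.arctan2(-d[0],d[1])))
for p in [(176,204),(231,214),(128,241)]:print("scene rim",onz("scene",p,.036))
for p in [(322,252),(241,227),(211,278)]:print("side rim",onz("side",p,.036))
# bystanders bases
for n,p in(("scene",(204,207)),("side",(192,269)),("scene",(237,214)),("side",(210,239)),("scene",(226,199)),("side",(177,246))):print(n,p,onz(n,p,0.005))
# base of jam / cap end triangulated from crops
print("captip",tri((270+120/400*130,170+272/400*130),(250+315/400*100,100+285/400*100)))
E
```

```text
(array([ 0.497 , -0.0337,  0.0912]), np.float64(0.0008781809831974248)) (array([ 0.4811, -0.1607,  0.0879]), np.float64(0.004767787622256953)) 0.1280685615904037
yaw x up-slope -7.163184338282268
scene rim [0.5811 0.3027 0.036 ]
scene rim [0.6008 0.1519 0.036 ]
scene rim [0.4004 0.2818 0.036 ]
side rim [0.4118 0.1377 0.036 ]
side rim [0.5981 0.1554 0.036 ]
side rim [0.5847 0.301  0.036 ]
scene (204, 207) [0.6471 0.2678 0.005 ]
side (192, 269) [0.6461 0.2838 0.005 ]
scene (237, 214) [0.6547 0.1704 0.005 ]
side (210, 239) [0.6572 0.1964 0.005 ]
scene (226, 199) [0.713  0.2422 0.005 ]
side (177, 246) [0.7116 0.248  0.005 ]
captip (array([ 0.4811, -0.0939,  0.0642]), np.float64(0.002180874426361358))
```

```bash
cat >> h.py <<'E'
A=np.radians(20)
def chute(x,y,yaw,s,l,n):
    "slope coords: s up-slope, l left, n normal to floor"
    X=s*np.cos(A)-n*np.sin(A);Z=.05+s*np.sin(A)+n*np.cos(A)
    return np.array([x+X*np.cos(yaw)-l*np.sin(yaw),y+X*np.sin(yaw)+l*np.cos(yaw),Z])
E
python3 - <<'E'
from h import *
from scipy.optimize import least_squares
np.set_printoptions(precision=4,suppress=True)
obs=[("scene",.069,(281.5,233.5)),("scene",-.069,(347,257.5)),("side",.069,(315,174.5)),("side",-.069,(339,150))]
f=lambda p:np.concatenate([proj(n,chute(*p,-.003,l,.042))[0]-q for n,l,q in obs])
r=least_squares(f,[.5,-.1,-.1]);p=r.x;print(p,np.degrees(p[2]),r.fun)
# tray
tobs=[("scene",(.095,.075),(176,204)),("scene",(.095,-.075),(231.5,213.5)),("scene",(-.095,.075),(127.5,241)),("side",(-.095,-.075),(322.5,252)),("side",(.095,-.075),(241,226.5)),("side",(.095,.075),(211,278))]
def tw(p,a,b,z=.036):
    c,s=np.cos(p[2]),np.sin(p[2]);return np.array([p[0]+a*c-b*s,p[1]+a*s+b*c,z])
g=least_squares(lambda q:np.concatenate([proj(n,tw(q,*ab))[0]-uv for n,ab,uv in tobs]),[.5,.22,0]);t=g.x;print(t,np.degrees(t[2]),g.fun)
np.save("fit.npy",np.r_[p,t])
out=[]
for n,(x0,y0,w) in(("scene",(260,150,150)),("side",(230,70,130))):
    im=cv2.imread(f"pics/{n}0.png");k=400/w
    im=cv2.resize(im[y0:y0+w,x0:x0+w],(400,400),interpolation=cv2.INTER_CUBIC)
    def poly(P,c):
        uv=((proj(n,np.array(P))-[x0,y0]+.5)*k*4).astype(int);cv2.polylines(im,[uv.reshape(-1,1,2).astype(np.int32)],False,c,1,cv2.LINE_AA,2)
    ch=lambda *a:chute(*p,*a)
    poly([ch(-.003,.069,.042),ch(-.003,-.069,.042)],(255,0,255))
    for l in(.065,-.065):poly([ch(0,l,0),ch(.29,l,0)],(255,255,0));poly([ch(0,l,.05),ch(.29,l,.05)],(0,255,0))
    poly([ch(.134,.065,.046),ch(.134,-.065,.046)],(0,255,255))
    b=.090 # base s
    poly([ch(b,-.021,.021),ch(b,.021,.021),ch(b-.082,.021,.021),ch(b-.082,-.021,.021),ch(b,-.021,.021)],(255,255,255))
    poly([ch(b,0,.021),ch(-.032,0,.021)],(255,255,255))
    out.append(im)
cv2.imwrite("pics/ov.png",np.hstack(out))
E
```

```text
[ 0.507  -0.099  -0.1429] -8.190330965217997 [-0.8387  0.1735  0.8321  1.2972 -1.429   1.481   0.052  -1.2317]
[0.4984 0.218  0.1003] 5.745512470879703 [ 1.316  -0.6644 -0.9321  0.4771 -1.3714  0.7599  0.3043 -1.2216 -0.3398
 -0.6363 -0.602   0.2374]
```

View pics/ov.png

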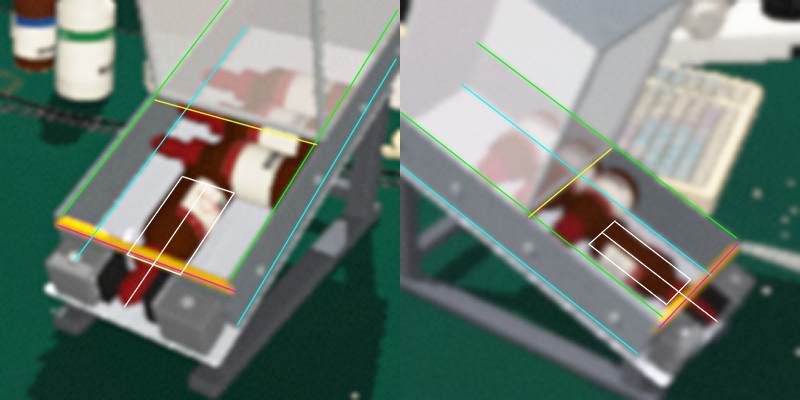

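The overlay fits the model: bar, wall tops and hood edge land within about 2 px, and the bottle axis follows the chute centre line. Next I'll move to a hover on the low side and look from the wrist camera.

```bash
cat >> h.py <<'E'
from scipy.spatial.transform import Rotation as Ro
import os
def pose(yaw,lean):
    "tool y = left, tool z down, top leaned by lean (deg) toward -x of frame"
    a=np.radians(lean);z=np.array([np.sin(a),0,-np.cos(a)]);y=np.array([0,1.,0]);x=np.cross(y,z)
    return Ro.from_euler("z",yaw)*Ro.from_matrix(np.c_[x,y,z])
def tcp(p,R): return np.asarray(p)-.003*R.as_matrix()[:,2]   # grasp point p -> TCP
if os.path.exists("fit.npy"): F=np.load("fit.npy");CH=F[:3];TR=F[3:]
E
python3 - <<'E'
from h import *; from bench import robot
np.set_printoptions(precision=4,suppress=True)
R=pose(CH[2],30);q=R.as_quat()
for s,n in((.04,.15),(.04,.025),(.078,.025),(.078,.11)):
    P=tcp(chute(*CH,s,0,n),R);print(P,robot.ik(P,q))
print(robot.ik([.42,.2,.3],pose(0,20).as_quat()))
robot.set_gripper(.068,50)
robot.goto([.42,.2,.3],pose(0,20).as_quat())
robot.goto(tcp(chute(*CH,.035,0,.17),R),q)
im=robot.get_image("wrist");np.savez("w1.npz",K=im["intrinsics"],T=im["T"]);px=im["pixels"][:,:,::-1].copy()
cv2.imwrite("pics/w1raw.png",px)
K=im["intrinsics"];Ti=np.linalg.inv(im["T"])
def poly(P,c):
    P=np.array(P)@Ti[:3,:3].T+Ti[:3,3];uv=P@K.T;uv=uv[:,:2]/uv[:,2:];cv2.polylines(px,[(uv*4).astype(np.int32).reshape(-1,1,2)],False,c,1,cv2.LINE_AA,2)
ch=lambda *a:chute(*CH,*a)
b=.09
poly([ch(-.003,.069,.046),ch(-.003,-.069,.046)],(255,0,255))
for l in(.065,-.065):poly([ch(0,l,.05),ch(.13,l,.05)],(0,255,0));poly([ch(0,l,0),ch(.13,l,0)],(255,255,0))
poly([ch(.134,.065,.046),ch(.134,-.065,.046)],(0,255,255))
poly([ch(b,-.021,.021),ch(b,.021,.021),ch(b-.082,.021,.021),ch(b-.082,-.021,.021),ch(b,-.021,.021)],(255,255,255));poly([ch(b,0,.021),ch(-.032,0,.021)],(255,255,255))
cv2.imwrite("pics/w1.png",px);o=robot.observe();print(o["t"],o["eef_pos"],o["grip_width"])
E
```

```text
[ 0.4919 -0.0968  0.2072] None
[ 0.5342 -0.1029  0.0898] [-0.757  -0.1364  0.8773  2.3408  0.2875  0.3758  1.3314]
[ 0.5696 -0.108   0.1028] [-0.6609 -0.0349  0.8044  2.2532  0.0571  0.3895  1.5308]
[ 0.5408 -0.1038  0.1826] [-0.5901 -0.2719  0.6536  2.2285  0.3295  0.6255  1.2989]
NoneTraceback (most recent call last):
  File "<stdin>", line 8, in <module>
bench.IKError: the arm cannot take that pose within its joint ranges
```

Run:
```python
from h import *; from bench import robot
np.set_printoptions(precision=2,suppress=True)
ok=lambda P,R:robot.ik(P,R.as_quat())
for lean in(20,24,28,32):
    R=pose(CH[2],lean)
    for s in(.04,.06,.078):
        row=""
        for n in(.025,.06,.09,.11,.13,.15,.18,.21):row+=f"{n}:{'Y' if ok(tcp(chute(*CH,s,0,n),R),R) is not None else '-'} "
        print(lean,s,row, ok(tcp(chute(*CH,s,0,.025),R),R))
for lean in (0,4,8,12):
    R=pose(TR[2],lean)
    print("tray",lean,[(z,ok(np.array([.51,.22,z]),R)) for z in(.03,.1,.2,.3)])
for P in([.5,.2,.3],[.55,.15,.3],[.55,.05,.25],[.5,0.05,.25],[.5,.2,.2]):
    print(P,[ (l,ok(np.array(P),pose(CH[2],l)) is not None) for l in (0,10,20,24)])
```

```text
20 0.04 0.025:Y 0.06:Y 0.09:Y 0.11:Y 0.13:Y 0.15:Y 0.18:Y 0.21:Y  [-0.74 -0.01  0.89  2.2   0.    0.59  1.58]
20 0.06 0.025:Y 0.06:Y 0.09:Y 0.11:Y 0.13:Y 0.15:Y 0.18:Y 0.21:Y  [-0.7   0.04  0.87  2.16 -0.07  0.61  1.64]
20 0.078 0.025:Y 0.06:Y 0.09:Y 0.11:Y 0.13:Y 0.15:Y 0.18:Y 0.21:Y  [-0.66  0.08  0.84  2.11 -0.12  0.63  1.67]
24 0.04 0.025:Y 0.06:Y 0.09:Y 0.11:Y 0.13:Y 0.15:Y 0.18:- 0.21:-  [-0.74 -0.06  0.88  2.26  0.1   0.51  1.5 ]
24 0.06 0.025:Y 0.06:Y 0.09:Y 0.11:Y 0.13:Y 0.15:Y 0.18:Y 0.21:-  [-0.67 -0.01  0.82  2.21  0.01  0.52  1.57]
24 0.078 0.025:Y 0.06:Y 0.09:Y 0.11:Y 0.13:Y 0.15:Y 0.18:Y 0.21:Y  [-0.65  0.03  0.81  2.17 -0.05  0.53  1.62]
28 0.04 0.025:Y 0.06:Y 0.09:Y 0.11:Y 0.13:Y 0.15:- 0.18:- 0.21:-  [-0.75 -0.11  0.87  2.31  0.21  0.42  1.4 ]
28 0.06 0.025:Y 0.06:Y 0.09:Y 0.11:Y 0.13:Y 0.15:Y 0.18:- 0.21:-  [-0.7  -0.06  0.84  2.27  0.1   0.43  1.5 ]
28 0.078 0.025:Y 0.06:Y 0.09:Y 0.11:Y 0.13:Y 0.15:Y 0.18:Y 0.21:-  [-0.63 -0.01  0.77  2.22  0.01  0.44  1.57]
32 0.04 0.025:Y 0.06:Y 0.09:Y 0.11:Y 0.13:- 0.15:- 0.18:- 0.21:-  [-0.76 -0.16  0.87  2.37  0.37  0.33  1.2
[... 927 characters left out ...]
  0.24,  1.87,  0.04,  1.1 ,  1.17])), (0.3, array([-0.74, -0.01,  0.25,  1.72,  0.06,  1.3 ,  1.17]))]
tray 12 [(0.03, array([-0.71,  0.22,  0.22,  2.08,  0.06,  0.66,  1.13])), (0.1, array([-0.73,  0.11,  0.24,  2.03,  0.08,  0.81,  1.13])), (0.2, array([-0.75,  0.  ,  0.25,  1.92,  0.09,  1.03,  1.12])), (0.3, array([-0.77, -0.06,  0.25,  1.78,  0.1 ,  1.23,  1.13]))]
[0.5, 0.2, 0.3] [(0, True), (10, True), (20, True), (24, True)]
[0.55, 0.15, 0.3] [(0, True), (10, True), (20, True), (24, True)]
[0.55, 0.05, 0.25] [(0, True), (10, True), (20, True), (24, True)]
[0.5, 0.05, 0.25] [(0, True), (10, True), (20, True), (24, True)]
[0.5, 0.2, 0.2] [(0, True), (10, True), (20, True), (24, True)]
```

```bash
cat > look.py <<'E'
from h import *
def look(robot,name,b):
    im=robot.get_image("wrist");px=im["pixels"][:,:,::-1].copy()
    K=im["intrinsics"];Ti=np.linalg.inv(im["T"])
    np.savez(name+".npz",K=K,T=im["T"]);cv2.imwrite(f"pics/{name}raw.png",px)
    def poly(P,c):
        P=np.array(P)@Ti[:3,:3].T+Ti[:3,3];uv=P@K.T;uv=uv[:,:2]/uv[:,2:];cv2.polylines(px,[(uv*4).astype(np.int32).reshape(-1,1,2)],False,c,1,cv2.LINE_AA,2)
    ch=lambda *a:chute(*CH,*a)
    poly([ch(-.003,.069,.046),ch(-.003,-.069,.046)],(255,0,255))
    for l in(.065,-.065):poly([ch(0,l,.05),ch(.13,l,.05)],(0,255,0));poly([ch(0,l,0),ch(.13,l,0)],(255,255,0))
    poly([ch(.134,.065,.046),ch(.134,-.065,.046)],(0,255,255))
    poly([ch(b,-.021,.021),ch(b,.021,.021),ch(b-.082,.021,.021),ch(b-.082,-.021,.021),ch(b,-.021,.021)],(255,255,255));poly([ch(b,0,.021),ch(-.032,0,.021)],(255,255,255))
    cv2.imwrite(f"pics/{name}.png",px)
E
python3 - <<'E'
from look import *; from bench import robot
R=pose(CH[2],24);q=R.as_quat()
robot.goto([.5,.2,.28],pose(CH[2],20).as_quat())
robot.goto(tcp(chute(*CH,.045,0,.145),R),q)
look(robot,"w1",.09)
o=robot.observe();print(o["t"],o["eef_pos"],tcp(chute(*CH,.045,0,.145),R),o["grip_width"],o["ft_force"])
E
```

```text
3.85 [ 0.49934502 -0.09624526  0.20490359] [ 0.49854148 -0.09775997  0.20438697] 0.06823205532361834 [-0.47611031 -0.60196812 -0.41732955]
```

View pics/w1.png

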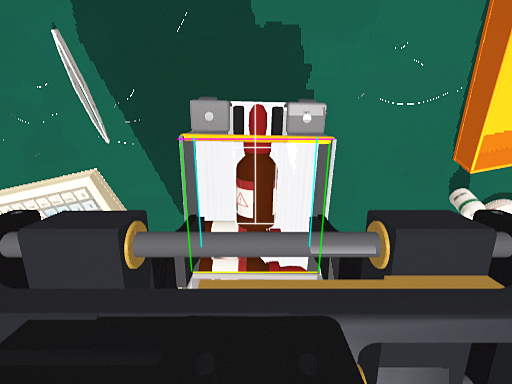

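The wrist view shows the bar at rows 133–140, columns 181–337 (predicted 180–334 at row 138). The bottle body is centred near column 258 (predicted 255), and its base is at row 222, as predicted. I'll shift the chute fit about 1.5 mm to the left (+y), then go down, grip and draw.

Run:
```python
from look import *; from bench import robot
np.set_printoptions(precision=3,suppress=True)
F[:2]+=.0015*np.array([-np.sin(F[2]),np.cos(F[2])]);F[:2]-=.0005*np.array([np.cos(F[2]),np.sin(F[2])]);np.save("fit.npy",F);CH=F[:3]
R=pose(CH[2],24);q=R.as_quat()
P=lambda s,n,l=0:tcp(chute(*CH,s,l,n),R)
def st(m):o=robot.observe();print(m,o["t"],o["ft_force"],o["grip_width"],o["gripper_force"],o["eef_pos"])
robot.move_l(P(.040,.10),q,speed=.12);st("above")
robot.move_l(P(.040,.025),speed=.06);st("down");print(P(.040,.025))
if np.abs(robot.observe()["ft_force"]).max()<8:
    robot.set_gripper(.030,50);st("grip")
```

```text
above 4.375 [ 0.715 -0.072  0.461] 0.06803014370759622 0.0 [ 0.509 -0.097  0.161]
down 5.775 [ 0.196 -0.103 -0.71 ] 0.06813637893406133 0.0 [ 0.534 -0.101  0.09 ]
[ 0.534 -0.101  0.09 ]
grip 6.3667 [-0.398 -0.238  1.393] 0.041157778974586175 49.93066191673279 [ 0.534 -0.101  0.09 ]
```

Run:
```python
from look import *; from bench import robot
np.set_printoptions(precision=3,suppress=True)
R=pose(CH[2],24)
P=lambda s,n,l=0:tcp(chute(*CH,s,l,n),R)
for s in(.045,.055,.065,.072,.078):
    robot.move_l(P(s,.0255),speed=.05);o=robot.observe();print(s,o["t"],o["ft_force"],o["grip_width"],o["eef_pos"]-P(s,.0255))
im=robot.get_image("scene")["pixels"][:,:,::-1];jm=robot.get_image("side")["pixels"][:,:,::-1]
cv2.imwrite("pics/s2.png",np.hstack([cv2.resize(im[170:300,270:400],(400,400)),cv2.resize(jm[90:190,250:350],(400,400))]))
```

```text
0.045 6.6167 [-18.029   2.462  13.122] 0.04070855097901581 [-0.004  0.001 -0.002]
0.055 6.9667 [-43.243   6.859  31.699] 0.04110446601385858 [-0.012  0.001 -0.006]
0.065 7.3167 [-7.393  1.463 -2.826] 0.04071417159412383 [-0.006  0.001 -0.004]
0.072 7.6083 [-37.411   6.089  22.7  ] 0.041139038255044585 [-0.012  0.002 -0.007]
0.078 7.875 [-7.453  1.006 -2.178] 0.04098179721220622 [-0.005  0.001 -0.004]
```

View pics/s2.png

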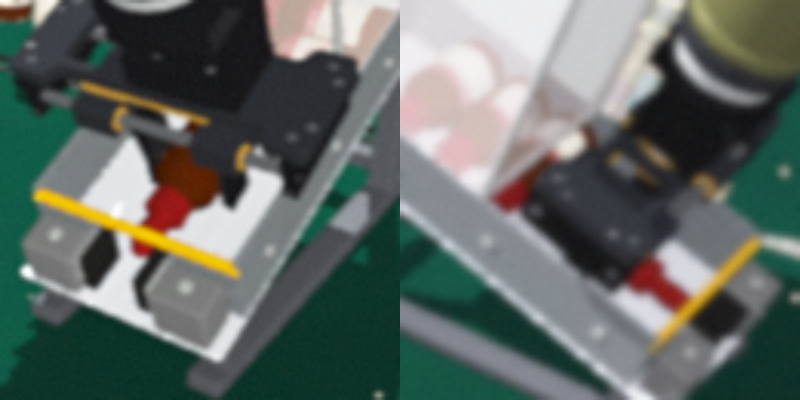

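The cap is nearly out: its tip sits at about the bar, (140,245) in the left crop. The arm lags its target by some 6 mm. I'll pause and read the state before drawing further.

Run:
```python
from look import *; from bench import robot
np.set_printoptions(precision=4,suppress=True)
R=pose(CH[2],24);q=R.as_quat()
P=lambda s,n,l=0:tcp(chute(*CH,s,l,n),R)
u=chute(0,0,CH[2],1,0,0)-chute(0,0,CH[2],0,0,0);nn=chute(0,0,CH[2],0,0,1)-chute(0,0,CH[2],0,0,0)
def st(m,s,n):
    o=robot.observe();e=o["eef_pos"]-P(s,n);rv=(Ro.from_quat(o["orientation"])*R.inv()).as_rotvec(degrees=True)
    print(m,o["t"],"F s,n",o["ft_force"]@u,o["ft_force"]@nn,"err s,n",e@u,e@nn,"rot",rv,o["grip_width"],o["gripper_force"])
robot.pause(.3);st("a",.078,.0255)
robot.move_l(P(.080,.027),q,speed=.05);robot.pause(.2);st("b",.080,.027)
```

```text
a 8.275 F s,n -8.236001186440873 0.8106498675572797 err s,n -0.006048944404821645 -0.002109654236906623 rot [ 0.0827  0.6657 -0.0062] 0.0410672724441866 50.00388787128031
b 8.725 F s,n -7.59143872504481 0.992207309696913 err s,n -0.005913227840617297 -0.002096858150122075 rot [ 0.0825  0.6511 -0.0078] 0.04123863826396331 49.99342870200053
```

Run:
```python
from look import *; from bench import robot
R=pose(CH[2],24);q=R.as_quat()
robot.move_l(tcp(chute(*CH,.083,0,.028),R),q,speed=.05);robot.pause(.2)
o=robot.observe();print(o["t"],o["eef_pos"],tcp(chute(*CH,.077,0,.026),R),o["ft_force"])
look(robot,"w2",.127)
im=cv2.imread("pics/w2raw.png")
cv2.imwrite("pics/w2c.png",cv2.resize(im[60:260,130:380],(800,600*16//15),interpolation=cv2.INTER_CUBIC)[:600])
```

```text
9.175 [ 0.57271799 -0.10690279  0.10703743] [ 0.56830899 -0.10628615  0.1035082 ] [-4.45008889  0.57942731 -0.22212238]
```

View pics/w2c.png

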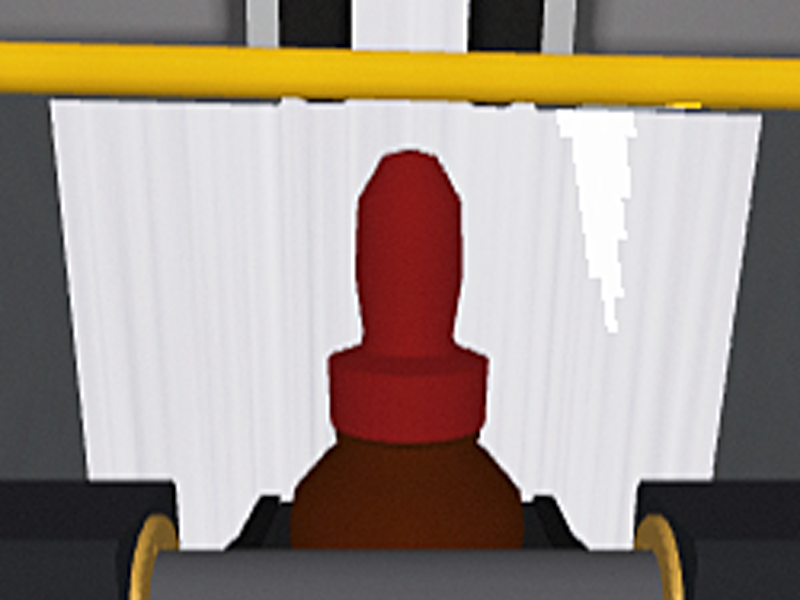

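The cap is fully out: its tip at (410,150) stands clear below the bar's edge at row 100, by some 8–10 mm. I'll back off 4 mm to centre the bottle between bar and hood, then lift along the floor normal.

Run:
```python
from look import *; from bench import robot
np.set_printoptions(precision=4,suppress=True)
R=pose(CH[2],24);q=R.as_quat()
P=lambda s,n,l=0:tcp(chute(*CH,s,l,n),R)
u=chute(0,0,CH[2],1,0,0)-chute(0,0,CH[2],0,0,0);nn=chute(0,0,CH[2],0,0,1)-chute(0,0,CH[2],0,0,0)
def st(m,s,n):
    o=robot.observe();e=o["eef_pos"]-P(0,0)
    print(m,round(o["t"],2),"F",o["ft_force"]@u,o["ft_force"]@nn,"cmd",s,n,"real",e@u,e@nn,o["grip_width"]);return e@u
st("0",.083,.028)
robot.move_l(P(.079,.028),speed=.05);r=st("back",.079,.028)
c=.079
for n in(.034,.044,.056,.070):
    c=np.clip(c+.0775-r,.073,.084);robot.move_l(P(c,n),q,speed=.12);r=st("lift",c,n)
for n in(.09,.115,.135):
    robot.move_l(P(.077,n),q,speed=.15);st("lift",.077,n)
im=robot.get_image("scene")["pixels"][:,:,::-1];jm=robot.get_image("side")["pixels"][:,:,::-1]
cv2.imwrite("pics/s3.png",np.hstack([cv2.resize(im[120:300,240:420],(400,400)),cv2.resize(jm[60:200,220:360],(400,400))]))
```

```text
0 9.22 F -3.5025155209768672 0.515367760671892 cmd 0.083 0.028 real 0.08259876674608775 0.027887925497157302 0.040845578676352995
back 9.47 F -1.7968697766598507 -1.2427018482657435 cmd 0.079 0.028 real 0.07917010696762009 0.028144035265927132 0.04092444413880366
lift 9.72 F -2.3127338572357137 0.3056831808944536 cmd 0.07732989303237991 0.034 real 0.07729380020451605 0.03431339015597682 0.04137835157072077
lift 9.97 F -2.294231850190083 -2.171455995490387 cmd 0.07753609282786388 0.044 real 0.07797002267109453 0.04440500623035307 0.040410836740866096
lift 10.22 F -2.7481248635710016 4.465739194070975 cmd 0.07706607015676935 0.056 real 0.07798946666924172 0.056653621258205424 0.04113175778207892
lift 10.49 F -0.6538545069674901 -1.2738519365164105 cmd 0.07657660348752762 0.07 real 0.07770493918868074 0.07039131734809154 0.040842346881669475
lift 10.78 F -0.5936788512155341 -1.5624911750958437 cmd 0.077 0.09 real 0.07780619508147174 0.09009302544407552 0.04114910287329538
lift 11.09 F -0.4385485875375923 -1.6026173026799437 cmd 0.077 0.115 real 0.07737688198266657 0.11474192747395721 0.04119986005618065
lift 11.38 F 0.6475986525697331 -1.4808247778262618 cmd 0.077 0.135 real 0.07727191093431732 0.1345574408377258 0.04113599455047944
```

View pics/s3.png

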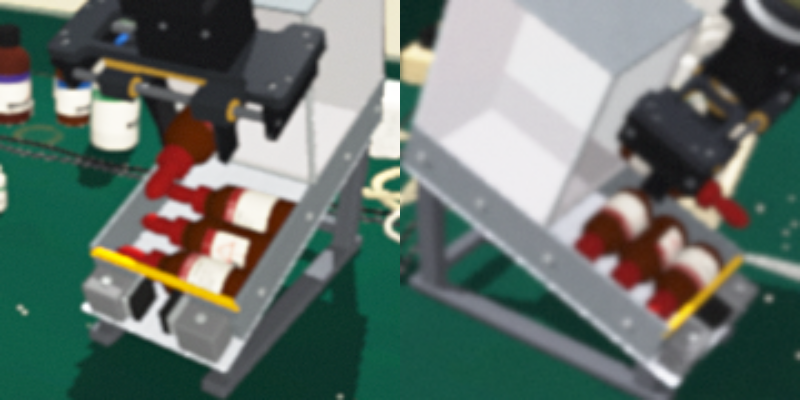

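The three queued bottles have rolled down to the end wall and lie across the chute. The jammed bottle is held clear. Next I'll carry it left to above the tray and check its tilt there.

Run:
```python
from look import *; from bench import robot
np.set_printoptions(precision=4,suppress=True)
R=pose(CH[2],24)
robot.move_l(tcp(chute(*CH,.07,.0,.16),R),R.as_quat(),speed=.2)
robot.move_l(tcp(chute(*CH,.05,.17,.16),R),R.as_quat(),speed=.25)
R2=pose(TR[2],4);c,s=np.cos(TR[2]),np.sin(TR[2])
g=np.array([TR[0]+.011*c,TR[1]+.011*s,.10])
robot.goto(tcp(g,R2),R2.as_quat())
o=robot.observe();print(o["t"],o["eef_pos"],tcp(g,R2),o["ft_force"],o["torque"],o["grip_width"])
for n in("scene","side"):cv2.imwrite(f"pics/{n}4.png",robot.get_image(n)["pixels"][:,:,::-1])
a=cv2.imread("pics/scene4.png")[120:280,110:270];b=cv2.imread("pics/side4.png")[170:330,190:350]
im=np.hstack([cv2.resize(a,(400,400)),cv2.resize(b,(400,400))])
# predicted cap tip/base if axis is level, at 4 mm below grasp point
for k,(n,x0,y0) in enumerate((("scene",110,120),("side",190,170))):
    for d,col in((.050,(255,255,0)),(-.072,(255,0,255))):
        uv=(proj(n,[g[0]+d*c,g[1]+d*s,g[2]-.0045])[0]-[x0,y0])*2.5+[400*k,0];cv2.drawMarker(im,tuple(int(v) for v in uv),col,0,12,1)
cv2.imwrite("pics/s4.png",im)
```

```text
13.375 [0.5101 0.217  0.1035] [0.5092 0.219  0.103 ] [ 0.2453 -0.0063 -1.767 ] [-0.0191  0.0683 -0.0415] 0.040943868735138736
```

View pics/s4.png

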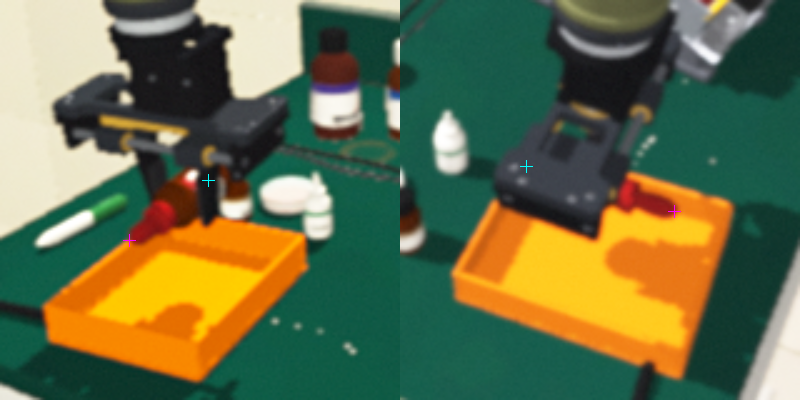

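The cap tip coincides with the level-axis prediction in both views, (130,240) and (675,211), so the bottle is level over the tray. I'll lower it until it makes contact.

Run:
```python
from look import *; from bench import robot
np.set_printoptions(precision=3,suppress=True)
R2=pose(TR[2],4);c,s=np.cos(TR[2]),np.sin(TR[2])
P=lambda z:tcp([TR[0]+.011*c,TR[1]+.011*s,z],R2)
robot.move_l(P(.045),R2.as_quat(),speed=.10);robot.move_l(P(.034),speed=.04);robot.pause(.2)
f0=robot.observe()["ft_force"][2];z=.034;print(f0)
while z>.0245:
    z-=.001;robot.move_l(P(z),speed=.02);robot.pause(.05);f=robot.observe()["ft_force"][2];print(round(z,4),round(f-f0,2),end="; ")
    if f-f0>1.3:break
o=robot.observe();print(o["t"],o["ft_force"],o["eef_pos"],P(z))
for n in("scene","side"):cv2.imwrite(f"pics/{n}5.png",robot.get_image(n)["pixels"][:,:,::-1])
```

```text
-2.231184581474453
0.033 1.05; 0.032 2.1; 15.4 [ 0.608 -0.508 -0.132] [0.509 0.219 0.035] [0.509 0.219 0.035]
```

Run:
```python
from look import *; from bench import robot
R2=pose(TR[2],4);c,s=np.cos(TR[2]),np.sin(TR[2])
P=lambda z:tcp([TR[0]+.011*c,TR[1]+.011*s,z],R2)
def f():
    v=[]
    for _ in range(8):robot.pause(.04);v.append(robot.observe()["ft_force"][2])
    return np.mean(v),np.std(v)
print(f())
for z in(.031,.030,.029,.028):
    robot.move_l(P(z),speed=.02);m=f();print(z,m,robot.observe()["eef_pos"][2]-P(z)[2])
    if m[0]>1.5:break
print(robot.observe()["t"])
```

```text
(np.float64(-1.315023046557486), np.float64(0.4114087711308357))
0.031 (np.float64(-1.590467280453859), np.float64(0.45113672611797623)) 1.402677191954943e-05
0.03 (np.float64(-1.4238875304389538), np.float64(0.6764732704150445)) -8.81469788374667e-06
0.029 (np.float64(-1.4185853095721268), np.float64(0.508632497290779)) 1.326506143051187e-05
0.028 (np.float64(-1.526653571001684), np.float64(0.6245925612784242)) -1.5515482998339908e-05
18.1667
```

Run:
```python
from look import *; from bench import robot
R2=pose(TR[2],4);c,s=np.cos(TR[2]),np.sin(TR[2])
P=lambda z:tcp([TR[0]+.011*c,TR[1]+.011*s,z],R2)
def f():
    v=[]
    for _ in range(8):robot.pause(.03);v.append(robot.observe()["ft_force"][2])
    return np.mean(v),np.std(v)
for z in(.0273,.0266,.0259,.0252,.0246):
    robot.move_l(P(z),speed=.02);m=f();print(z,m,robot.observe()["eef_pos"][2]-P(z)[2])
    if m[0]>0:break
print(robot.observe()["t"])
for n in("scene","side"):cv2.imwrite(f"pics/{n}5.png",robot.get_image(n)["pixels"][:,:,::-1])
a=cv2.imread("pics/scene5.png")[150:290,110:250];b=cv2.imread("pics/side5.png")[190:330,190:330]
cv2.imwrite("pics/s5.png",np.hstack([cv2.resize(a,(400,400)),cv2.resize(b,(400,400))]))
```

```text
0.0273 (np.float64(1.2724172314653988), np.float64(0.3960107599734037)) 0.00021053525222069353
18.6833
```

There's clear contact at 27.3 mm. I'll release and withdraw.

Run:
```python
from look import *; from bench import robot
R2=pose(TR[2],4);c,s=np.cos(TR[2]),np.sin(TR[2])
P=lambda z:tcp([TR[0]+.011*c,TR[1]+.011*s,z],R2)
robot.set_gripper(.044,10);robot.set_gripper(.066);robot.pause(.2)
robot.move_l(P(.09),speed=.1);robot.move_l(P(.24),speed=.2)
robot.pause(.5);o=robot.observe();print(o["t"],o["ft_force"])
for n in("scene","side"):cv2.imwrite(f"pics/{n}6.png",robot.get_image(n)["pixels"][:,:,::-1])
a=cv2.imread("pics/scene6.png")[110:310,110:360];b=cv2.imread("pics/side6.png")[120:330,150:360]
cv2.imwrite("pics/s6.png",np.hstack([cv2.resize(a,(420,336)),cv2.resize(b,(336,336))]))
```

```text
22.2 [ 0.77651776 -0.07630347  0.05636151]
```

View pics/s6.png

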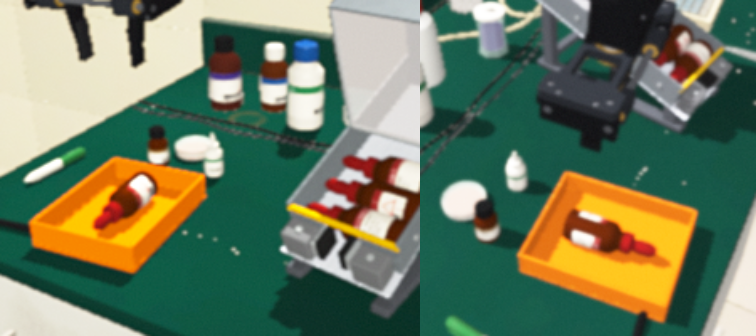

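The bottle lies on its side in the tray, at (128,198) in the left view. The bystanders are still standing, and the queue is against the end wall.

```bash
python3 -c "
from bench import robot
print(robot.close_job())"
```

```text
the job is handed in; nothing more can be done
None
```

I drew the jammed bottle out, laid it on its side in the reject tray, and handed the job in at about 22 s; the last pictures show the three queued bottles lying across the chute at the end wall and the amber bottle, dropper and dish still standing. While drawing it out, the wrist force briefly reached about 54 N (limit 120 N), above the 8 to 16 N expected, part of it square to the chute floor for a reason I did not find.

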